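Lay a painting place

TASK

Lay this place for a painter sitting where the robot stands: stand the brush rest in the middle of the gap between the sketch pad and the paint tin, centred on the tin's side and lined up parallel with the tin, and lay the brush in its two notches, its balance point over the middle of the rest and its bristles pointing away from the robot. Stand the open water cup in the middle of the cork coaster, and the lidded jar on the table directly behind the coaster (on the side away from the robot, straight ahead), with a gap of about 2 cm between jar and coaster. Leave the crayon box and the pencil box where they are.

Things in the scene. Friction and masses are not known exactly. Their poses are not given: they have to be found in the camera images.
- pad: Sketch pad, fixed, nearly square to the robot: white paper with two pale paint strokes on a card back, with a wire spiral along its far edge. 180 mm along x, 130 mm along y, 10 mm high (spiral to 12). Origin: centre of its underside; x points away from the robot, y to the left, z up.
- tin: Open grey watercolour tin with two rows of six small paint pans, fixed, to the left or the right of the pad and nearly parallel to it. 110 mm along x, 70 mm along y, 18 mm high. The clear gap between pad and tin is 105 to 150 mm. Origin: centre of its underside; x points away from the robot, y to the left, z up.
- coaster: Round cork coaster, fixed flat on the table on the other side of the pad from the tin. 90 mm across, 4 mm thick. Origin: centre of its underside; x straight away from the robot, y to the robot's left.
- rest: Loose plain clay (terracotta) brush rest, 90 g: a trough 66 (x) by 40 (y) mm, base 5 mm, long sides 13 mm high and 6 mm thick, gripped across y. Across each end (x = -28, +28 mm) an upright 10 mm thick, 32 mm high, notched for a brush handle lying along x: sloping sides, notch floor 18 mm above the table and 13 mm wide, 28 mm wide at the top; 46 mm between uprights. Origin: centre of underside; ends alike.
- brush: Loose flat wash brush, 30 g, 190 mm long, lying flat, bristles away from the robot at the start: round wooden handle 10 mm thick from x = -85 to +52 mm, then a flat steel ferrule 22 by 10 mm and dark bristles to x = +105 mm. Origin: on the handle's underside (5 mm below its axis) at about the balance point; x along the handle to the bristles, z up.
- brush_tip (a point): The end of the brush's bristles, at x = 105 mm, z = 5 mm in the brush's frame.
- cup: Open white plastic water cup, loose, 60 g, standing upright, 56 mm high, 64 mm across the rim and tapering a little to the foot. Origin: centre of its underside; z up.
- jar: Small lidded glass paint jar with a paper label and white lid, loose, 110 g, standing upright, 44 mm across, 55 mm high. Origin: centre of its underside; z up.
- crayons: Bystander: card box of six crayons, 85 by 55 by 20 mm (crayons to 23), loose, standing in one row with the cup, the jar and the rest. Leave it. Origin: centre of its underside.
- pencilbox: Bystander: closed grey pencil box, 180 by 52 by 31 mm, loose, at the side of the table opposite the brush. Leave it. Origin: centre of its underside; x along its length.
There are look-alikes about, which are no part of the job. Leave any orange look-alike of the cup alone.

How it is judged:
At the end, for the whole second after the job is handed in: Rest flat, 18 mm clear of pad and tin, 15 mm from the tin's mid line, parallel to 0.2 rad; brush level in both notches, 15 mm from its centre, bristles away; cup upright on coaster, 12 mm; jar upright, 5-35 mm behind coaster, 15 mm sideways; all still, released (x of rest in the frame of tin between -0.015 and 0.015 m and angle between the x axis of rest and the x axis of tin, either way round below 0.2 rad and height (world z) of each of rest, jar below 0.004 m and angle between each of rest, cup, jar's own z axis and vertical below 0.08 rad and ((y of rest in the frame of pad above 0.103 m and y of rest in the frame of tin below -0.073 m) or (y of rest in the frame of pad below -0.103 m and y of rest in the frame of tin above 0.073 m)) and horizontal distance between brush and rest below 0.015 m and height (world z) of brush between 0.015 and 0.025 m and angle between the x axis of brush and the x axis of rest, either way round below 0.2 rad and angle between brush's own x axis and vertical between 1.42 and 1.72 rad and x of brush_tip in the frame of tin above 0.05 m and horizontal distance between cup and coaster below 0.012 m and height (world z) of cup between 0.002 and 0.007 m and y of jar in the frame of coaster between -0.015 and 0.015 m and x of jar in the frame of coaster between 0.072 and 0.102 m and linear speed of each of rest, brush, cup, jar below 0.02 m/s); the robot touches nothing.
It fails at once if the crayon box is moved by more than 25 mm (distance of crayons from where it was at the start of the episode above 0.025 m).
It fails at once if the pencil box is moved by more than 25 mm (distance of pencilbox from where it was at the start of the episode above 0.025 m).
It also fails if it takes over 104 s, if anything falls off the work surface, if the arm or the gripper's body presses on something with over 40 N, if the wrist force passes 120 N, or if a joint passes its speed limit or range.

ROBOT

A 6-joint arm with a two-finger parallel gripper is mounted at the origin on the work surface. World frame = base frame: x ahead of the robot, y to its left, z up, the work surface at z = 0. Lengths are in m, angles in rad, forces in N, time in s.
With the tool pointing down it reaches from about 0.4 to 0.825 m from the base axis. Payload 7 kg.
Tool frame: the origin (TCP) lies on the front face of the gripper's body, between the roots of the fingers; the fingertips stand 66 mm ahead of it and the grasp point (between the pads) lies 47 mm ahead of it; z points along the fingers, y is the line along which they close (so a half turn about z gives the same grasp; the last joint's range is limited). The gripper opens to 88 mm and grips with 3 to 60 N. Pads are 19 mm wide; open, the fingers measure 130 mm over their backs; the gripper's body (78 mm by 193 mm) begins 47 mm behind the grasp point.
Start: joints at [-0.896, 0.359, 0.012, 0, -1.224, -0.288], TCP at [0.255, -0.625, 0.292] pointing down, gripper open.
Joint ranges: [-3.07, 3.07], [-1.43, 2.12], [-1.02, 1.25], [-3.03, 1.67], [-3.05, -0], [-3.03, 3.03]. Speed limits (rad/s): [2.39, 2.39, 3.01, 3.14, 3.14, 3.14].

INTERFACE

Orientations are given as [roll, pitch, yaw] about the fixed x, y, z axes, in that order (R = Rz(yaw) Ry(pitch) Rx(roll)).
In Python, from station import arm gives the robot as it stands. The module is installed in compiled form; this text tells all that it offers.
- The arm moves only by the tool move_arm, never from a script. Its argument "increments" is a list of rows, each an object of numbers: "jaw": the gripper command: -1 is shut, 1 is fully open, values between are in proportion; "dx", "dy", "dz": the shift along the tool's x, y, z in m; "twist": the turn about the tool's z in rad. A call has 1 to 12 rows; each row shifts and turns the commanded pose from where the row before left it, along the tool's axes as they then stand; what a row does not reach is not made up. A row lasts 1/12 s, in which the tool goes at most 41.7 mm and 7.16 degrees, less where a joint would pass 70% of its speed; a pose out of reach is approached as far as the arm can. A call is refused whole if a number of a shift passes 0.0417 or a number of a turn 0.125, either way. A call with a gripper value outside its range is refused whole. The fingers move at their own pace and stop on an object; "force" is the grip in N (left out, the last holds). Time passes only in rows, so rows that do not move let the fingers close. It gives the time, the measured TCP pose, the force, the opening and the grip force at its end, in the units of the state.
- arm.get_state(): the state, without advancing time (a new reading comes with each control period).
- arm.grab_frame(name): name is "side" or "top" or "wrist"; returns the picture (400x640x3 uint8, blue, green, red); there is no depth.
- arm.camera_info(name): a dict with "K" (3x3 intrinsics, pixels), "k1" (the pictures are not rectified: a ray, as slopes to the right and down, at radius r is drawn at 1 + k1 r^2 times it, then the intrinsics apply), "extrinsics" (4x4, takes a point from camera to world coordinates). Camera axes: x right, y down, z forward; pixel columns grow to the right and rows downward; lengths in m; the calibration is good to about 2 mm. A picture is of the moment at which its call begins: read the wrist's pose just before it. camera_info takes no time and is no camera call; for the wrist camera it gives the pose at the moment of the call.
- arm.job_done(): hands the job in; it is judged then, once.
Trained networks look in the newest picture that a camera, given by its name, has taken for a name from the list of things; names that differ only in an ending like _2 or _b are one class to them, and where a whole thing is asked for, a point or a joint stands for the part that bears it (a point fixed in the world has none). Each returns a list of dicts, best first, with "score" (0 to 1); they miss things now and then, are a little off and sometimes report something else, mostly with a low value. They report only what shows in the picture. A call takes as long as a camera call. They do not tell look-alikes from the thing itself.
- arm.find_in(camera, name): "position" ([x, y, z] in m, in world coordinates, good to about 4 mm: the middle of the surface that is visible of it).
- arm.silhouettes(camera, name): "pixels" (400x640 bool, what is visible of it).
- arm.pinpoint(camera, name): "position" ([x, y, z] in m, in world coordinates, good to about 4 mm: a listed point, or the origin of a listed thing).
The state is a dict: "t": time; "q": joint angles; "qd": joint speeds; "joint_efforts": joint torques, N m; "eef_pos": TCP position; "ee_rot": TCP orientation; "force": force on the tool from outside, world axes, zero at the start; "moment": the same for the moment, N m; "width": finger opening in m; "gripper_force": force on a finger pad.
Only numpy, scipy, OpenCV 4.12 (cv2) and the standard library are available. Lean on these libraries where they do the work, as an engineer would, in place of code of your own. Each camera call takes 0.05 s, during which the arm holds its last target. There are 200 camera calls.

## Working session

There is one attempt and no reset: what is moved stays moved. The work goes in short steps, Python scripts to look and compute and a tool call to move; the robot and the scene stay as the last step left them, time stands still between calls to the robot, and variables do not carry over. Pictures are saved under pics/ and viewed, at most 14 in all, crops included, and the job is handed in when it is done.

Besides the shell and the picture viewer there is one more tool, called after "Call:" by a JSON object that holds its "name" and its "arguments", one argument or row to a line. move_arm: Moves the arm, as the interface text tells. Its arguments: {"type":"object","properties":{"increments":{"type":"array"},"force":{"type":"number"}},"required":["increments"]}

```bash
mkdir -p pics; cat > h.py <<'E'
import numpy as np, cv2
from station import arm
def pix2world(cam,u,v,z):
    c=arm.camera_info(cam);K=np.array(c["K"]);T=np.array(c["extrinsics"])
    d=np.array([(u-K[0,2])/K[0,0],(v-K[1,2])/K[1,1]]);s=d.copy()
    for _ in range(20): s=d/(1+c["k1"]*(s@s))
    r=T[:3,:3]@np.array([s[0],s[1],1]);o=T[:3,3]
    return o+r*(z-o[2])/r[2]
E
python3 - <<'E'
from h import *
s=arm.get_state();print(s)
for c in("top","side"):
    cv2.imwrite(f"pics/{c}0.png",arm.grab_frame(c))
    print(c,np.round(arm.camera_info(c)["extrinsics"],3).tolist())
    for n in "pad tin coaster rest brush brush_tip cup jar crayons pencilbox".split():
        print(c,n,[(np.round(d["position"],3).tolist(),round(d["score"],2)) for d in arm.pinpoint(c,n)])
E
```

```text
{'t': 0.0, 'q': array([-8.95915568e-01,  3.59379124e-01,  1.10686127e-02, -4.08056697e-04,
       -1.22414287e+00, -2.88125630e-01]), 'qd': array([-0.0007938 , -0.00082191,  0.00187988,  0.00027108, -0.00061182,
        0.000494  ]), 'joint_efforts': array([ 6.00043259e-04, -5.82719064e+01,  2.93059140e+01,  6.99768886e+00,
        6.81325051e-03, -1.37835950e-04]), 'eef_pos': array([ 0.25446017, -0.62476827,  0.29122145]), 'ee_rot': array([ 3.13989489e+00, -1.03125644e-04, -2.75497639e+00]), 'force': array([-0.7941913 ,  0.09477052,  0.01273507]), 'moment': array([0.02839979, 0.01229447, 0.00201228]), 'gripper_force': 0.0, 'width': 0.08769681150086481}
top [[-0.001, -0.994, 0.107, 0.44], [-1.0, 0.001, 0.0, -0.005], [-0.001, -0.107, -0.994, 1.565], [0.0, 0.0, 0.0, 1.0]]
top pad [([0.464, -0.004, 0.001], 0.73)]
top tin [([0.456, -0.238, -0.0], 0.7)]
top coaster [([0.478, 0.248, 0.002], 0.57)]
top rest [([0.684, 0.202, 0.0], 0.52)]
top brush [([0.485, -0.418, 0.001], 0.56)]
top brush_tip [([0.591, -0.397, 0.008], 0.56)]
top cup [([0.677, -0.064, -0.002], 0.59), ([0.782, -0.078, 0.003], 0.57)]
top jar [([0.673, -0.198, -0.002], 0.75)]
top crayons [([0.669, 0.062, -0.004], 0.6)]
top pencilbox [([0.524, 0.418, -0.005], 0.96)]
side [[-0.972, -0.145, 0.187, 0.411], [-0.236, 0.642, -0.729, 0.783], [-0.014, -0.753, -0.658, 0.78], [0.0, 0.0, 0.0, 1.0]]
side pad [([0.464, 0.001, 0.002], 0.97), ([0.595, -0.394, 0.006], 0.73)]
side tin [([0.454, -0.238, 0.003], 0.98)]
side coaster [([0.476, 0.253, 0.006], 0.74)]
side rest [([0.684, 0.203, 0.002], 0.66)]
side brush [([0.488, -0.412, 0.005], 0.69)]
side brush_tip [([0.597, -0.396, 0.006], 0.62)]
side cup [([0.675, -0.061, -0.002], 0.65), ([0.788, -0.078, -0.004], 0.62)]
side jar [([0.674, -0.201, 0.001], 0.54)]
side crayons [([0.667, 0.06, -0.003], 0.63)]
side pencilbox [([0.521, 0.418, -0.0], 0.81)]
```

View pics/top0.png

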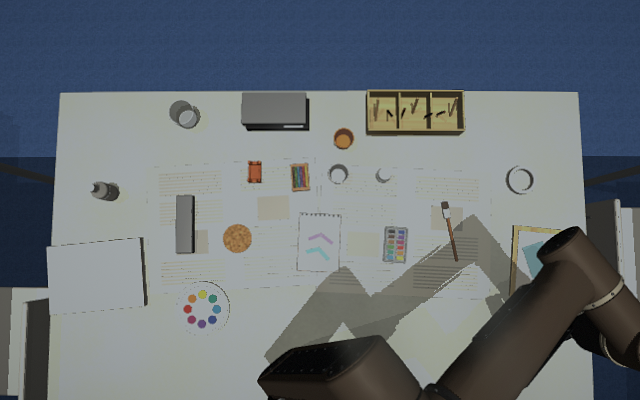

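View pics/side0.png

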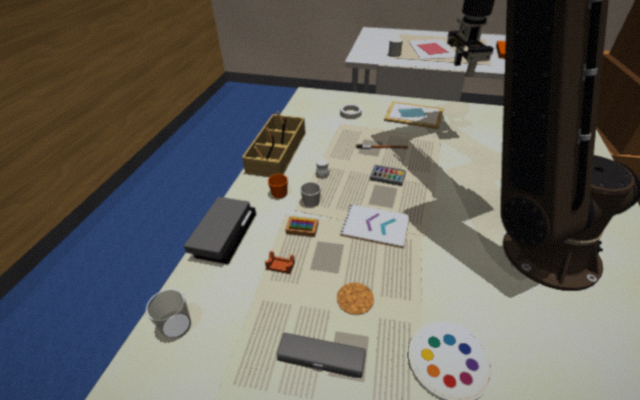

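The top view shows the pad at (319,242), tin at (396,244), coaster at (237,238) and rest at (255,172). It also shows the crayons at (300,177), white cup at (338,174), orange look-alike at (343,138), jar at (384,175) and brush at (450,230). The side view agrees with this. Next I need the yaw angles.

```bash
cat >> h.py <<'E'
def rect(cam,name,z,i=0):
    m=arm.silhouettes(cam,name)[i]["pixels"];v,u=np.nonzero(m)
    P=np.array([pix2world(cam,a,b,z)[:2] for a,b in zip(u,v)])
    (c,s,a)=cv2.minAreaRect((P*1000).astype(np.float32))
    a=np.deg2rad(a); 
    if s[1]>s[0]: a+=np.pi/2
    a=(a+np.pi/2)%np.pi-np.pi/2
    Q=P-P.mean(0);w=np.linalg.svd(Q,full_matrices=False)[2][0]
    return np.round(c,1),np.round(s,1),"yaw rect %.3f pca %.3f"%(a,np.arctan2(w[1]*np.sign(w[0]),abs(w[0]))), len(u)
E
python3 - <<'E'
from h import *
for c in("top","side"):
    arm.grab_frame(c)
    for n,z in(("tin",.018),("rest",.02),("brush",.005),("pad",.01),("coaster",.004)): print(c,n,rect(c,n,z))
E
```

```text
top tin (array([ 460. , -235.3]), array([ 72.3, 110.2]), 'yaw rect -0.081 pca -0.093', 835)
top rest (array([688.4, 200.6]), array([70.2, 40.9]), 'yaw rect 0.012 pca 0.008', 300)
top brush (array([ 503.1, -411.2]), array([188.6,  23.4]), 'yaw rect 0.192 pca 0.185', 262)Traceback (most recent call last):
  File "<stdin>", line 4, in <module>
  File "h.py", line 10, in rect
    m=arm.silhouettes(cam,name)[i]["pixels"];v,u=np.nonzero(m)
      ~~~~~~~~~~~~~~~~~~~~~~~~~^^^
IndexError: list index out of range
```

Call:
{"name": "move_arm", "arguments": {
  "increments": [
    {"jaw": 1, "twist": 0.1, "dz": -0.01},
    {"twist": 0.1},
    {"twist": 0.1},
    {"twist": 0.0865},
    {}
  ]
}}

```text
$.increments[0]: bad value
```

Call:
{"name": "move_arm", "arguments": {
  "increments": [
    {"jaw": 1, "dx": 0, "dy": 0, "dz": 0, "twist": 0.1},
    {"jaw": 1, "dx": 0, "dy": 0, "dz": 0, "twist": 0.1},
    {"jaw": 1, "dx": 0, "dy": 0, "dz": 0, "twist": 0.1},
    {"jaw": 1, "dx": 0, "dy": 0, "dz": 0, "twist": 0.087},
    {"jaw": 1, "dx": 0, "dy": 0, "dz": 0, "twist": 0}
  ]
}}

```text
t: 1.77
eef_pos: [0.2546, -0.6251, 0.2922]
ee_rot: [-3.142, 0.0, 3.138]
force: [-0.8, 0.3, 0.2]
width: 0.0878
gripper_force: 0.0
```

Call:
{"name": "move_arm", "arguments": {
  "increments": [
    {"jaw": 1, "dx": -0.0234, "dy": 0.0313, "dz": 0, "twist": 0},
    {"jaw": 1, "dx": -0.0234, "dy": 0.0313, "dz": 0, "twist": 0},
    {"jaw": 1, "dx": -0.0234, "dy": 0.0313, "dz": 0, "twist": 0},
    {"jaw": 1, "dx": -0.0234, "dy": 0.0313, "dz": 0, "twist": 0},
    {"jaw": 1, "dx": -0.0234, "dy": 0.0313, "dz": 0, "twist": 0},
    {"jaw": 1, "dx": -0.0234, "dy": 0.0313, "dz": 0, "twist": 0},
    {"jaw": 1, "dx": -0.0234, "dy": 0.0313, "dz": 0, "twist": 0},
    {"jaw": 1, "dx": -0.0234, "dy": 0.0313, "dz": 0, "twist": 0},
    {"jaw": 1, "dx": -0.0234, "dy": 0.0313, "dz": 0, "twist": 0},
    {"jaw": 1, "dx": -0.0234, "dy": 0.0313, "dz": 0, "twist": 0},
    {"jaw": 1, "dx": -0.0234, "dy": 0.0313, "dz": 0, "twist": 0},
    {"jaw": 1, "dx": -0.0234, "dy": 0.0313, "dz": 0, "twist": 0}
  ]
}}

```text
t: 2.77
eef_pos: [0.5363, -0.2478, 0.2925]
ee_rot: [-3.141, 0.001, -3.138]
force: [0.3, 0.6, 0.4]
width: 0.0876
gripper_force: 0.0
```

Call:
{"name": "move_arm", "arguments": {
  "increments": [
    {"jaw": 1, "dx": -0.0234, "dy": 0.0313, "dz": 0, "twist": 0},
    {"jaw": 1, "dx": -0.0234, "dy": 0.0313, "dz": 0, "twist": 0},
    {"jaw": 1, "dx": -0.0234, "dy": 0.0313, "dz": 0, "twist": 0},
    {"jaw": 1, "dx": -0.0234, "dy": 0.0313, "dz": 0, "twist": 0},
    {"jaw": 1, "dx": -0.0234, "dy": 0.0313, "dz": 0, "twist": 0},
    {"jaw": 1, "dx": -0.0234, "dy": 0.0313, "dz": 0, "twist": 0},
    {"jaw": 1, "dx": 0, "dy": 0, "dz": 0, "twist": 0},
    {"jaw": 1, "dx": 0, "dy": 0, "dz": 0, "twist": 0}
  ]
}}

```text
t: 3.43
eef_pos: [0.6768, -0.0597, 0.2912]
ee_rot: [-3.141, -0.001, -3.136]
force: [-0.4, -0.3, 0.1]
width: 0.0878
gripper_force: 0.0
```

```bash
python3 - <<'E'
from h import *
s=arm.get_state();print(s["t"],s["eef_pos"],s["ee_rot"],s["q"])
cv2.imwrite("pics/w1.png",arm.grab_frame("wrist"));print(np.round(arm.camera_info("wrist")["extrinsics"],3).tolist())
for n in("cup","jar","crayons","rest"): print(n,[(np.round(d["position"],4).tolist(),round(d["score"],2)) for d in arm.pinpoint("wrist",n)])
arm.grab_frame("top")
for n,z in(("pad",.01),("coaster",.004)):
    try: print(n,rect("top",n,z))
    except IndexError: print(n,"none")
E
```

```text
3.4333 [ 0.67683281 -0.05968633  0.29117024] [-3.14145079e+00 -1.11943458e-03 -3.13607384e+00] [ 1.98180085e-01  3.67026013e-01  2.22111765e-02 -7.97658730e-05
 -1.22710738e+00 -1.76343060e+00]
[[-0.004, 0.961, 0.277, 0.602], [1.0, 0.004, 0.0, -0.06], [-0.001, 0.277, -0.961, 0.384], [0.0, 0.0, 0.0, 1.0]]
cup [([0.7832, -0.0779, -0.0002], 0.94), ([0.6753, -0.0588, 0.0003], 0.67)]
jar [([0.6759, -0.2067, 0.0033], 0.63)]
crayons [([0.6674, 0.0586, 0.0002], 0.62)]
rest [([0.6886, 0.2032, 0.0039], 0.58)]
pad (array([468.9,  -2.5]), array([127.9, 182.4]), 'yaw rect -0.005 pca 0.091', 2324)
coaster (array([479.4, 281.3]), array([75. , 34.5]), 'yaw rect 0.016 pca 0.120', 227)
```

View pics/w1.png

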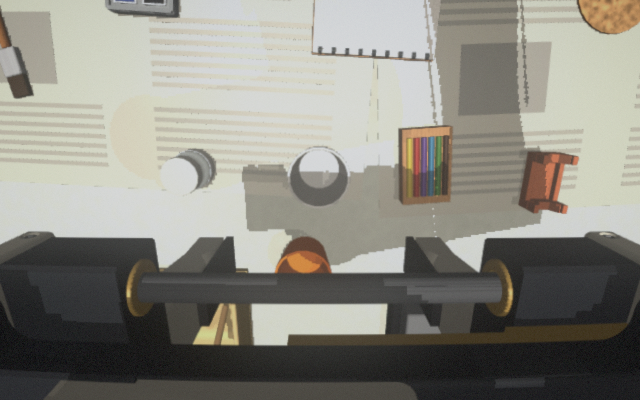

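The wrist view shows the cup at (319,177), midway between the fingers in y, with the jar at (186,172), crayons at (426,165) and rest at (545,182). I'm going down on the cup now.

Call:
{"name": "move_arm", "arguments": {
  "increments": [
    {"jaw": 1, "dx": 0, "dy": 0, "dz": 0.035, "twist": 0},
    {"jaw": 1, "dx": 0, "dy": 0, "dz": 0.035, "twist": 0},
    {"jaw": 1, "dx": 0, "dy": 0, "dz": 0.035, "twist": 0},
    {"jaw": 1, "dx": 0, "dy": 0, "dz": 0.035, "twist": 0},
    {"jaw": 1, "dx": 0, "dy": 0, "dz": 0.035, "twist": 0},
    {"jaw": 1, "dx": 0, "dy": 0, "dz": 0.034, "twist": 0},
    {"jaw": 1, "dx": 0, "dy": 0, "dz": 0, "twist": 0},
    {"jaw": -0.2, "dx": 0, "dy": 0, "dz": 0, "twist": 0},
    {"jaw": -0.2, "dx": 0, "dy": 0, "dz": 0, "twist": 0},
    {"jaw": -0.2, "dx": 0, "dy": 0, "dz": 0, "twist": 0},
    {"jaw": -0.2, "dx": 0, "dy": 0, "dz": 0, "twist": 0},
    {"jaw": -0.2, "dx": 0, "dy": 0, "dz": 0, "twist": 0}
  ],
  "force": 12
}}

```text
t: 4.83
eef_pos: [0.6772, -0.0616, 0.0858]
ee_rot: [3.141, 0.004, -3.141]
force: [-1.2, 1.0, 5.9]
width: 0.0633
gripper_force: 12.0
```

Call:
{"name": "move_arm", "arguments": {
  "increments": [
    {"jaw": -0.2, "dx": 0, "dy": 0, "dz": 0, "twist": 0},
    {"jaw": -0.2, "dx": 0, "dy": 0, "dz": 0, "twist": 0}
  ]
}}

```text
t: 5.0
eef_pos: [0.6772, -0.0616, 0.0857]
ee_rot: [3.141, 0.004, -3.141]
force: [-0.9, 0.1, 7.0]
width: 0.0628
gripper_force: 12.0
```

Call:
{"name": "move_arm", "arguments": {
  "increments": [
    {"jaw": -0.2, "dx": 0, "dy": 0, "dz": -0.03, "twist": 0},
    {"jaw": -0.2, "dx": 0, "dy": 0, "dz": -0.04, "twist": 0},
    {"jaw": -0.2, "dx": 0, "dy": 0, "dz": -0.04, "twist": 0},
    {"jaw": -0.2, "dx": 0.012, "dy": 0.034, "dz": 0, "twist": 0},
    {"jaw": -0.2, "dx": 0.012, "dy": 0.034, "dz": 0, "twist": 0},
    {"jaw": -0.2, "dx": 0.012, "dy": 0.034, "dz": 0, "twist": 0},
    {"jaw": -0.2, "dx": 0.012, "dy": 0.034, "dz": 0, "twist": 0},
    {"jaw": -0.2, "dx": 0.012, "dy": 0.034, "dz": 0, "twist": 0},
    {"jaw": -0.2, "dx": 0.012, "dy": 0.034, "dz": 0, "twist": 0},
    {"jaw": -0.2, "dx": 0.012, "dy": 0.034, "dz": 0, "twist": 0},
    {"jaw": -0.2, "dx": 0.012, "dy": 0.034, "dz": 0, "twist": 0},
    {"jaw": -0.2, "dx": 0.012, "dy": 0.034, "dz": 0, "twist": 0}
  ]
}}

```text
t: 6.0
eef_pos: [0.5671, 0.2459, 0.1943]
ee_rot: [3.141, 0.001, 3.141]
force: [0.6, -0.8, -0.7]
width: 0.063
gripper_force: 12.0
```

Call:
{"name": "move_arm", "arguments": {
  "increments": [
    {"jaw": -0.2, "dx": 0, "dy": 0, "dz": 0, "twist": 0},
    {"jaw": -0.2, "dx": 0, "dy": 0, "dz": 0, "twist": 0}
  ]
}}

```text
t: 6.17
eef_pos: [0.5673, 0.2463, 0.1941]
ee_rot: [3.141, 0.001, -3.138]
force: [-0.5, -0.2, -1.6]
width: 0.063
gripper_force: 12.0
```

```bash
python3 - <<'E'
from h import *
s=arm.get_state();print(s["t"],s["eef_pos"],s["ee_rot"],s["width"])
cv2.imwrite("pics/w2.png",arm.grab_frame("wrist"))
for n in("cup","coaster","rest"): print(n,[(np.round(d["position"],4).tolist(),round(d["score"],2)) for d in arm.pinpoint("wrist",n)])
for n,z in(("rest",.02),("coaster",.004)):
    try: print(n,rect("wrist",n,z))
    except IndexError: print(n,"none")
E
```

```text
6.1667 [0.56725916 0.24626758 0.19406489] [ 3.14064602e+00  9.73429691e-04 -3.13843338e+00] 0.06302367954008169
cup [([0.5649, 0.2445, 0.1137], 0.57)]
coaster [([0.476, 0.2567, 0.0028], 0.96)]
rest []
rest (array([693.6, 188.3]), array([17.8, 13.7]), 'yaw rect 0.007 pca 0.603', 147)Traceback (most recent call last):
  File "<stdin>", line 6, in <module>
  File "h.py", line 11, in rect
    P=np.array([pix2world(cam,a,b,z)[:2] for a,b in zip(u,v)])
                ~~~~~~~~~^^^^^^^^^^^
  File "h.py", line 4, in pix2world
    c=arm.camera_info(cam);K=np.array(c["K"]);T=np.array(c["extrinsics"])
ValueError: time passes only in moves, steps and waits
```

View pics/w2.png

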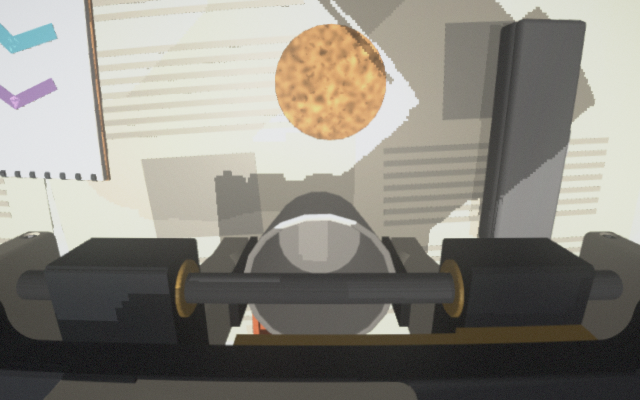

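The cup is held upright, and the coaster shows as a full disc centred near (330,82). I'll compute its position from that.

```bash
python3 - <<'E'
import re
t=open('h.py').read()
t=t.replace('def pix2world(cam,u,v,z):\n    c=arm.camera_info(cam)','def pix2world(cam,u,v,z,c=None):\n    c=c or arm.camera_info(cam)')
t=t.replace('P=np.array([pix2world(cam,a,b,z)','ci=arm.camera_info(cam);P=np.array([pix2world(cam,a,b,z,ci)')
open('h.py','w').write(t)
from h import *
im=cv2.imread("pics/w2.png");h=cv2.cvtColor(im,cv2.COLOR_BGR2HSV)
m=((h[...,1]>110)&(h[...,2]>80)&(h[...,0]<25)).astype(np.uint8);m[:, :250]=0;m[160:]=0;m[:,410:]=0
m=cv2.morphologyEx(m,cv2.MORPH_CLOSE,np.ones((7,7)))
v,u=np.nonzero(m);c=arm.camera_info("wrist")
P=np.array([pix2world("wrist",a,b,.004,c)[:2] for a,b in zip(u,v)])
print(cv2.minEnclosingCircle((P*1000).astype(np.float32)),P.mean(0)); print(rect("wrist","coaster",.004))
E
```

```text
((479.1389465332031, 252.6800994873047), 43.79596710205078) [0.47763624 0.25299808]
(array([479.4, 252.7]), array([89.2, 88.5]), 'yaw rect 0.222 pca -0.408', 10182)
```

Call:
{"name": "move_arm", "arguments": {
  "increments": [
    {"jaw": -0.2, "dx": 0.03, "dy": 0.002, "dz": 0, "twist": 0},
    {"jaw": -0.2, "dx": 0.03, "dy": 0.002, "dz": 0.0, "twist": 0},
    {"jaw": -0.2, "dx": 0.027, "dy": 0.002, "dz": 0.0, "twist": 0},
    {"jaw": -0.2, "dx": 0, "dy": 0, "dz": 0.03, "twist": 0},
    {"jaw": -0.2, "dx": 0, "dy": 0, "dz": 0.03, "twist": 0},
    {"jaw": -0.2, "dx": 0, "dy": 0, "dz": 0.03, "twist": 0},
    {"jaw": -0.2, "dx": 0, "dy": 0, "dz": 0.008, "twist": 0},
    {"jaw": -0.2, "dx": 0, "dy": 0, "dz": 0, "twist": 0},
    {"jaw": -0.2, "dx": 0, "dy": 0, "dz": 0, "twist": 0}
  ]
}}

```text
t: 7.27
eef_pos: [0.4816, 0.2501, 0.0957]
ee_rot: [-3.141, -0.0, 3.141]
force: [0.5, 0.3, -1.0]
width: 0.0625
gripper_force: 12.0
```

Call:
{"name": "move_arm", "arguments": {
  "increments": [
    {"jaw": -0.2, "dx": 0.001, "dy": 0.002, "dz": 0.004, "twist": 0},
    {"jaw": -0.2, "dx": 0, "dy": 0, "dz": 0.001, "twist": 0},
    {"jaw": -0.2, "dx": 0, "dy": 0, "dz": 0, "twist": 0}
  ]
}}

```text
t: 7.52
eef_pos: [0.4804, 0.2527, 0.0911]
ee_rot: [3.14, 0.001, 3.141]
force: [0.1, 0.4, -0.1]
width: 0.0629
gripper_force: 12.0
```

Call:
{"name": "move_arm", "arguments": {
  "increments": [
    {"jaw": -0.2, "dx": 0, "dy": 0, "dz": 0.001, "twist": 0},
    {"jaw": -0.2, "dx": 0, "dy": 0, "dz": 0.001, "twist": 0},
    {"jaw": -0.2, "dx": 0, "dy": 0, "dz": 0, "twist": 0}
  ]
}}

```text
t: 7.77
eef_pos: [0.4802, 0.2527, 0.0896]
ee_rot: [3.141, 0.001, -3.141]
force: [-4.8, -0.1, 10.5]
width: 0.0631
gripper_force: 12.0
```

Call:
{"name": "move_arm", "arguments": {
  "increments": [
    {"jaw": 1, "dx": 0, "dy": 0, "dz": -0.001, "twist": 0},
    {"jaw": 1, "dx": 0, "dy": 0, "dz": 0, "twist": 0},
    {"jaw": 1, "dx": 0, "dy": 0, "dz": 0, "twist": 0},
    {"jaw": 1, "dx": 0, "dy": 0, "dz": 0, "twist": 0},
    {"jaw": 1, "dx": 0, "dy": 0, "dz": 0, "twist": 0},
    {"jaw": 1, "dx": 0, "dy": 0, "dz": -0.04, "twist": 0},
    {"jaw": 1, "dx": 0, "dy": 0, "dz": -0.04, "twist": 0},
    {"jaw": 1, "dx": 0, "dy": 0, "dz": -0.04, "twist": 0},
    {"jaw": 1, "dx": -0.014, "dy": -0.0326, "dz": 0, "twist": 0},
    {"jaw": 1, "dx": -0.014, "dy": -0.0326, "dz": 0, "twist": 0},
    {"jaw": 1, "dx": -0.014, "dy": -0.0326, "dz": 0, "twist": 0},
    {"jaw": 1, "dx": -0.014, "dy": -0.0326, "dz": 0, "twist": 0}
  ]
}}

```text
t: 8.77
eef_pos: [0.5362, 0.1207, 0.2096]
ee_rot: [3.141, 0.001, -3.141]
force: [1.1, 1.1, 0.0]
width: 0.0878
gripper_force: 0.0
```

Call:
{"name": "move_arm", "arguments": {
  "increments": [
    {"jaw": 1, "dx": -0.014, "dy": -0.0326, "dz": 0, "twist": 0},
    {"jaw": 1, "dx": -0.014, "dy": -0.0326, "dz": 0, "twist": 0},
    {"jaw": 1, "dx": -0.014, "dy": -0.0326, "dz": 0, "twist": 0},
    {"jaw": 1, "dx": -0.014, "dy": -0.0326, "dz": 0, "twist": 0},
    {"jaw": 1, "dx": -0.014, "dy": -0.0326, "dz": 0, "twist": 0},
    {"jaw": 1, "dx": -0.014, "dy": -0.0326, "dz": 0, "twist": 0},
    {"jaw": 1, "dx": -0.014, "dy": -0.0326, "dz": 0, "twist": 0},
    {"jaw": 1, "dx": -0.014, "dy": -0.0326, "dz": 0, "twist": 0},
    {"jaw": 1, "dx": -0.014, "dy": -0.0326, "dz": 0, "twist": 0},
    {"jaw": 1, "dx": -0.014, "dy": -0.0326, "dz": 0, "twist": 0},
    {"jaw": 1, "dx": 0, "dy": 0, "dz": 0, "twist": 0},
    {"jaw": 1, "dx": 0, "dy": 0, "dz": 0, "twist": 0}
  ]
}}

```text
t: 9.77
eef_pos: [0.6758, -0.2063, 0.2077]
ee_rot: [3.142, -0.002, 3.138]
force: [-0.4, 0.3, -0.4]
width: 0.0877
gripper_force: 0.0
```

```bash
python3 - <<'E'
from h import *
s=arm.get_state();print(s["t"],s["eef_pos"],s["ee_rot"],s["width"])
for c,ns in(("wrist",["jar","tin","pad"]),("top",["cup","coaster"]),("side",["cup","coaster"])):
    arm.grab_frame(c)
    for n in ns: print(c,n,[(np.round(d["position"],4).tolist(),round(d["score"],2)) for d in arm.pinpoint(c,n)])
E
```

```text
9.7667 [ 0.67575312 -0.20631907  0.2077301 ] [ 3.14150063e+00 -1.71888105e-03  3.13824214e+00] 0.0876752085819419
wrist jar [([0.677, -0.2044, 0.0006], 0.97), ([0.6674, 0.0579, 0.0012], 0.61)]
wrist tin []
wrist pad []
top cup [([0.4807, 0.2469, 0.0022], 0.64), ([0.4567, -0.2362, 0.0017], 0.38)]
top coaster [([0.4773, 0.248, -0.0004], 0.75)]
side cup [([0.4762, 0.2538, 0.0022], 0.63), ([0.7879, -0.0788, -0.0022], 0.63)]
side coaster []
```

Call:
{"name": "move_arm", "arguments": {
  "increments": [
    {"jaw": 1, "dx": -0.001, "dy": 0.002, "dz": 0.035, "twist": 0},
    {"jaw": 1, "dx": 0, "dy": 0, "dz": 0.035, "twist": 0},
    {"jaw": 1, "dx": 0, "dy": 0, "dz": 0.035, "twist": 0},
    {"jaw": 1, "dx": 0, "dy": 0, "dz": 0.023, "twist": 0},
    {"jaw": 1, "dx": 0, "dy": 0, "dz": 0, "twist": 0},
    {"jaw": -0.6, "dx": 0, "dy": 0, "dz": 0, "twist": 0},
    {"jaw": -0.6, "dx": 0, "dy": 0, "dz": 0, "twist": 0},
    {"jaw": -0.6, "dx": 0, "dy": 0, "dz": 0, "twist": 0},
    {"jaw": -0.6, "dx": 0, "dy": 0, "dz": 0, "twist": 0},
    {"jaw": -0.6, "dx": 0, "dy": 0, "dz": 0, "twist": 0},
    {"jaw": -0.6, "dx": 0, "dy": 0, "dz": 0, "twist": 0},
    {"jaw": -0.6, "dx": 0, "dy": 0, "dz": 0, "twist": 0}
  ],
  "force": 15
}}

```text
t: 11.27
eef_pos: [0.6771, -0.2022, 0.0819]
ee_rot: [-3.142, 0.001, 3.141]
force: [0.2, 0.2, -0.3]
width: 0.0467
gripper_force: 0.0
```

Call:
{"name": "move_arm", "arguments": {
  "increments": [
    {"jaw": -0.6, "dx": 0, "dy": 0, "dz": 0, "twist": 0},
    {"jaw": -0.6, "dx": 0, "dy": 0, "dz": 0, "twist": 0}
  ]
}}

```text
t: 11.43
eef_pos: [0.6771, -0.2023, 0.0817]
ee_rot: [-3.141, 0.001, 3.142]
force: [-1.2, 0.8, 3.7]
width: 0.0431
gripper_force: 15.0
```

Call:
{"name": "move_arm", "arguments": {
  "increments": [
    {"jaw": -0.6, "dx": 0, "dy": 0, "dz": -0.03, "twist": 0},
    {"jaw": -0.6, "dx": 0, "dy": 0, "dz": -0.035, "twist": 0},
    {"jaw": -0.6, "dx": 0, "dy": 0, "dz": -0.035, "twist": 0},
    {"jaw": -0.6, "dx": 0.0085, "dy": 0.035, "dz": 0, "twist": 0},
    {"jaw": -0.6, "dx": 0.0085, "dy": 0.035, "dz": 0, "twist": 0},
    {"jaw": -0.6, "dx": 0.0085, "dy": 0.035, "dz": 0, "twist": 0},
    {"jaw": -0.6, "dx": 0.0085, "dy": 0.035, "dz": 0, "twist": 0},
    {"jaw": -0.6, "dx": 0.0085, "dy": 0.035, "dz": 0, "twist": 0},
    {"jaw": -0.6, "dx": 0.0085, "dy": 0.035, "dz": 0, "twist": 0},
    {"jaw": -0.6, "dx": 0.0085, "dy": 0.035, "dz": 0, "twist": 0},
    {"jaw": -0.6, "dx": 0.0085, "dy": 0.035, "dz": 0, "twist": 0},
    {"jaw": -0.6, "dx": 0.0085, "dy": 0.035, "dz": 0, "twist": 0}
  ]
}}

```text
t: 12.43
eef_pos: [0.5995, 0.1144, 0.1809]
ee_rot: [-3.142, -0.001, 3.141]
force: [-0.1, 0.5, -1.8]
width: 0.0433
gripper_force: 15.0
```

Call:
{"name": "move_arm", "arguments": {
  "increments": [
    {"jaw": -0.6, "dx": 0.0085, "dy": 0.035, "dz": 0, "twist": 0},
    {"jaw": -0.6, "dx": 0.0085, "dy": 0.035, "dz": 0, "twist": 0},
    {"jaw": -0.6, "dx": 0.0085, "dy": 0.035, "dz": 0, "twist": 0},
    {"jaw": -0.6, "dx": 0.0085, "dy": 0.035, "dz": 0, "twist": 0},
    {"jaw": -0.6, "dx": 0, "dy": 0, "dz": 0.03, "twist": 0},
    {"jaw": -0.6, "dx": 0, "dy": 0, "dz": 0.03, "twist": 0},
    {"jaw": -0.6, "dx": 0, "dy": 0, "dz": 0.025, "twist": 0},
    {"jaw": -0.6, "dx": 0, "dy": 0, "dz": 0, "twist": 0},
    {"jaw": -0.6, "dx": 0, "dy": 0, "dz": 0, "twist": 0}
  ]
}}

```text
t: 13.18
eef_pos: [0.5658, 0.2522, 0.095]
ee_rot: [-3.139, -0.003, 3.142]
force: [0.7, 0.6, -0.6]
width: 0.0434
gripper_force: 15.0
```

Call:
{"name": "move_arm", "arguments": {
  "increments": [
    {"jaw": -0.6, "dx": 0, "dy": 0, "dz": 0.01, "twist": 0},
    {"jaw": -0.6, "dx": 0, "dy": 0, "dz": 0.003, "twist": 0},
    {"jaw": -0.6, "dx": 0, "dy": 0, "dz": 0, "twist": 0},
    {"jaw": -0.6, "dx": 0, "dy": 0, "dz": 0, "twist": 0}
  ]
}}

```text
t: 13.52
eef_pos: [0.5669, 0.2528, 0.084]
ee_rot: [3.141, 0.001, 3.141]
force: [0.0, 0.6, -0.6]
width: 0.0433
gripper_force: 15.0
```

Call:
{"name": "move_arm", "arguments": {
  "increments": [
    {"jaw": -0.6, "dx": 0, "dy": 0, "dz": 0.0015, "twist": 0},
    {"jaw": -0.6, "dx": 0, "dy": 0, "dz": 0.001, "twist": 0},
    {"jaw": -0.6, "dx": 0, "dy": 0, "dz": 0.001, "twist": 0},
    {"jaw": -0.6, "dx": 0, "dy": 0, "dz": 0, "twist": 0}
  ]
}}

```text
t: 13.85
eef_pos: [0.5669, 0.2531, 0.0816]
ee_rot: [3.141, 0.001, -3.141]
force: [-3.6, -0.5, 11.1]
width: 0.0431
gripper_force: 15.0
```

Call:
{"name": "move_arm", "arguments": {
  "increments": [
    {"jaw": 1, "dx": 0, "dy": 0, "dz": -0.001, "twist": 0},
    {"jaw": 1, "dx": 0, "dy": 0, "dz": 0, "twist": 0},
    {"jaw": 1, "dx": 0, "dy": 0, "dz": 0, "twist": 0},
    {"jaw": 1, "dx": 0, "dy": 0, "dz": 0, "twist": 0},
    {"jaw": 1, "dx": 0, "dy": 0, "dz": -0.04, "twist": 0},
    {"jaw": 1, "dx": 0, "dy": 0, "dz": -0.04, "twist": 0},
    {"jaw": 1, "dx": 0, "dy": 0, "dz": -0.04, "twist": 0},
    {"jaw": 1, "dx": -0.03, "dy": -0.0125, "dz": 0, "twist": 0},
    {"jaw": 1, "dx": -0.03, "dy": -0.0125, "dz": 0, "twist": 0},
    {"jaw": 1, "dx": -0.03, "dy": -0.0125, "dz": 0, "twist": 0},
    {"jaw": 1, "dx": -0.03, "dy": -0.0125, "dz": 0, "twist": 0},
    {"jaw": 1, "dx": 0, "dy": 0, "dz": 0, "twist": 0}
  ]
}}

```text
t: 14.85
eef_pos: [0.6905, 0.2003, 0.1995]
ee_rot: [-3.141, 0.001, 3.139]
force: [-0.0, 0.4, 0.0]
width: 0.0877
gripper_force: 0.0
```

Call:
{"name": "move_arm", "arguments": {
  "increments": [
    {"jaw": 1, "dx": 0, "dy": 0, "dz": 0, "twist": 0}
  ]
}}

```text
t: 14.93
eef_pos: [0.6875, 0.2015, 0.1992]
ee_rot: [-3.141, -0.001, 3.139]
force: [-0.9, -0.2, -0.3]
width: 0.0876
gripper_force: 0.0
```

```bash
python3 - <<'E'
from h import *
s=arm.get_state();print(s["t"],s["eef_pos"],s["ee_rot"],s["width"])
cv2.imwrite("pics/w3.png",arm.grab_frame("wrist"))
for n in("rest","jar","cup"): print(n,[(np.round(d["position"],4).tolist(),round(d["score"],2)) for d in arm.pinpoint("wrist",n)])
print(rect("wrist","rest",.02))
E
```

```text
14.9333 [0.68745586 0.20147863 0.19923476] [-3.14085171e+00 -1.36432220e-03  3.13890538e+00] 0.08756356439471197
rest [([0.6882, 0.2067, 0.004], 0.98)]
jar [([0.5646, 0.2508, -0.0007], 0.72)]
cup []
(array([686. , 205.4]), array([41.1, 73. ]), 'yaw rect -0.007 pca -0.020', 3773)
```

View pics/w3.png

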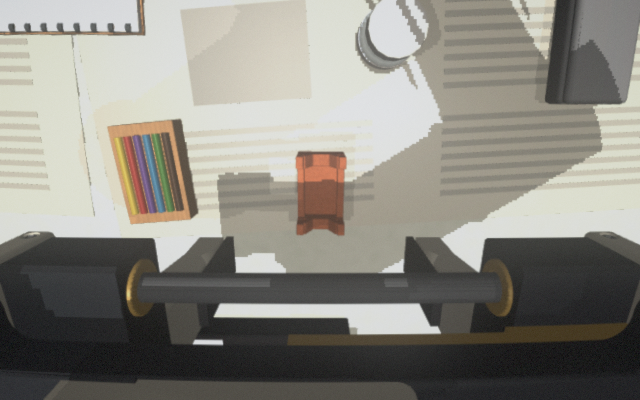

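The rest is at (321,193), centred between the fingers and square. The crayons are at (150,172), well clear. The jar is at (395,35), standing where I placed it. Going down on the rest.

Call:
{"name": "move_arm", "arguments": {
  "increments": [
    {"jaw": 1, "dx": 0, "dy": 0.001, "dz": 0.035, "twist": 0},
    {"jaw": 1, "dx": 0, "dy": 0, "dz": 0.035, "twist": 0},
    {"jaw": 1, "dx": 0, "dy": 0, "dz": 0.035, "twist": 0},
    {"jaw": 1, "dx": 0, "dy": 0, "dz": 0.018, "twist": 0},
    {"jaw": 1, "dx": 0, "dy": 0, "dz": 0, "twist": 0},
    {"jaw": 0.2, "dx": 0, "dy": 0, "dz": 0, "twist": 0},
    {"jaw": 0.2, "dx": 0, "dy": 0, "dz": 0, "twist": 0},
    {"jaw": 0.2, "dx": 0, "dy": 0, "dz": 0, "twist": 0}
  ]
}}

```text
t: 15.85
eef_pos: [0.6875, 0.2047, 0.0803]
ee_rot: [3.14, 0.003, -3.141]
force: [-0.4, 0.5, 0.0]
width: 0.0732
gripper_force: 0.0
```

Call:
{"name": "move_arm", "arguments": {
  "increments": [
    {"jaw": 0.2, "dx": 0, "dy": -0.001, "dz": 0.01, "twist": 0},
    {"jaw": 0.2, "dx": 0, "dy": 0, "dz": 0, "twist": 0},
    {"jaw": 0.2, "dx": 0, "dy": 0, "dz": 0, "twist": 0}
  ]
}}

```text
t: 16.1
eef_pos: [0.6862, 0.2026, 0.0676]
ee_rot: [-3.142, -0.0, 3.141]
force: [0.9, -0.3, -1.0]
width: 0.0548
gripper_force: 0.0
```

Call:
{"name": "move_arm", "arguments": {
  "increments": [
    {"jaw": -0.7, "dx": 0, "dy": 0, "dz": 0, "twist": 0},
    {"jaw": -0.7, "dx": 0, "dy": 0, "dz": 0, "twist": 0},
    {"jaw": -0.7, "dx": 0, "dy": 0, "dz": 0, "twist": 0},
    {"jaw": -0.7, "dx": 0, "dy": 0, "dz": 0, "twist": 0},
    {"jaw": -0.7, "dx": 0, "dy": 0, "dz": 0, "twist": 0},
    {"jaw": -0.7, "dx": 0, "dy": 0, "dz": 0, "twist": 0}
  ],
  "force": 20
}}

```text
t: 16.6
eef_pos: [0.6866, 0.2028, 0.0679]
ee_rot: [3.142, 0.0, 3.141]
force: [-0.2, -0.7, 0.6]
width: 0.0394
gripper_force: 20.0
```

Call:
{"name": "move_arm", "arguments": {
  "increments": [
    {"jaw": -0.7, "dx": 0, "dy": 0, "dz": -0.03, "twist": 0},
    {"jaw": -0.7, "dx": 0, "dy": 0, "dz": -0.04, "twist": 0},
    {"jaw": -0.7, "dx": 0, "dy": 0, "dz": -0.04, "twist": 0},
    {"jaw": -0.7, "dx": 0.014, "dy": -0.038, "dz": 0, "twist": 0},
    {"jaw": -0.7, "dx": 0.014, "dy": -0.038, "dz": 0, "twist": 0},
    {"jaw": -0.7, "dx": 0.014, "dy": -0.038, "dz": 0, "twist": 0},
    {"jaw": -0.7, "dx": 0.014, "dy": -0.038, "dz": 0, "twist": 0},
    {"jaw": -0.7, "dx": 0.014, "dy": -0.038, "dz": 0, "twist": 0},
    {"jaw": -0.7, "dx": 0.014, "dy": -0.038, "dz": 0, "twist": 0},
    {"jaw": -0.7, "dx": 0.014, "dy": -0.038, "dz": 0, "twist": 0},
    {"jaw": -0.7, "dx": 0.014, "dy": -0.038, "dz": 0, "twist": 0},
    {"jaw": -0.7, "dx": 0.014, "dy": -0.038, "dz": 0, "twist": 0}
  ]
}}

```text
t: 17.6
eef_pos: [0.5592, -0.1407, 0.1777]
ee_rot: [3.141, 0.0, 3.142]
force: [0.9, -0.8, -0.2]
width: 0.0399
gripper_force: 20.0
```

Call:
{"name": "move_arm", "arguments": {
  "increments": [
    {"jaw": -0.7, "dx": 0, "dy": 0, "dz": 0, "twist": 0},
    {"jaw": -0.7, "dx": 0, "dy": 0, "dz": 0, "twist": 0}
  ]
}}

```text
t: 17.77
eef_pos: [0.5593, -0.1412, 0.1777]
ee_rot: [3.141, -0.0, 3.138]
force: [0.7, 1.3, -0.3]
width: 0.0397
gripper_force: 20.0
```

```bash
python3 - <<'E'
from h import *
s=arm.get_state();print(s["t"],s["eef_pos"],s["ee_rot"],s["width"])
cv2.imwrite("pics/w4.png",arm.grab_frame("wrist"))
for n,z in(("rest",.11),("tin",.018),("pad",.01)):
    print(n,[(np.round(d["position"],4).tolist(),round(d["score"],2)) for d in arm.pinpoint("wrist",n)])
    try: print(rect("wrist",n,z))
    except IndexError: print("none")
E
```

```text
17.7667 [ 0.55925973 -0.14121529  0.1776793 ] [ 3.14139805e+00 -2.36542575e-04  3.13766458e+00] 0.03973951467371985
rest [([0.5632, -0.1363, 0.1117], 0.66)]
(array([ 570. , -137.7]), array([49.7, 84.1]), 'yaw rect -0.002 pca -0.011', 9552)
tin [([0.4588, -0.2401, -0.0027], 0.73)]
(array([ 465. , -233.3]), array([73.9, 99.3]), 'yaw rect -0.079 pca -0.118', 14330)
pad [([0.4659, -0.0004, 0.001], 0.64)]
(array([4.82e+02, 3.00e-01]), array([132.1, 147.6]), 'yaw rect -0.039 pca -0.243', 32238)
```

View pics/w4.png

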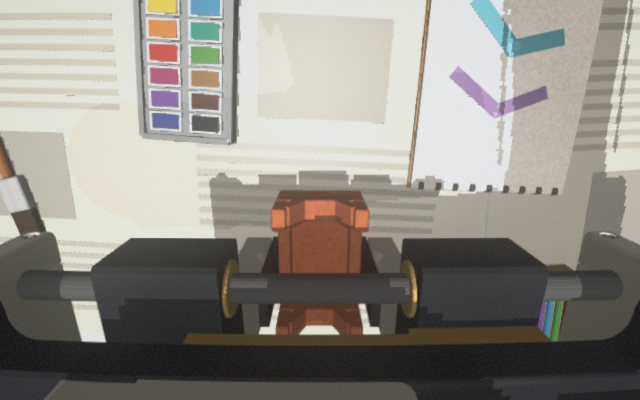

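The rest is held square at (320,250). The tin's far corners are near (140,137) and (234,142), and the pad's edge runs from (429,0) to (410,187). I'll convert these to world positions.

```bash
python3 - <<'E'
from h import *
for n,u,v,z in(("tinFL",140,136,.018),("tinFR",234,143,.018),("tinR top",241,1,.018),("tinL top",137,1,.018),("padL top",429,1,.006),("padL far",410,187,.006)):
    print(n,np.round(pix2world("wrist",u,v,z),4)[:2])
E
```

```text
tinFL [ 0.5099 -0.2729]
tinFR [ 0.5156 -0.2016]
tinR top [ 0.4189 -0.191 ]
tinL top [ 0.4173 -0.2634]
padL top [ 0.4152 -0.0592]
padL far [ 0.5524 -0.0636]
```

Call:
{"name": "move_arm", "arguments": {
  "increments": [
    {"jaw": -0.7, "dx": 0.031, "dy": 0.003, "dz": 0, "twist": 0},
    {"jaw": -0.7, "dx": 0.031, "dy": 0.003, "dz": 0, "twist": 0},
    {"jaw": -0.7, "dx": 0.031, "dy": 0.004, "dz": 0, "twist": 0},
    {"jaw": -0.7, "dx": 0, "dy": 0, "dz": 0.01, "twist": 0.095},
    {"jaw": -0.7, "dx": 0, "dy": 0, "dz": 0.03, "twist": 0},
    {"jaw": -0.7, "dx": 0, "dy": 0, "dz": 0.03, "twist": 0},
    {"jaw": -0.7, "dx": 0, "dy": 0, "dz": 0.03, "twist": 0},
    {"jaw": -0.7, "dx": 0, "dy": 0, "dz": 0, "twist": 0},
    {"jaw": -0.7, "dx": 0, "dy": 0, "dz": 0, "twist": 0}
  ]
}}

```text
t: 18.87
eef_pos: [0.4668, -0.1289, 0.0769]
ee_rot: [-3.141, -0.004, 3.048]
force: [0.0, -0.1, -0.2]
width: 0.04
gripper_force: 20.0
```

Call:
{"name": "move_arm", "arguments": {
  "increments": [
    {"jaw": -0.7, "dx": 0, "dy": -0.001, "dz": 0.006, "twist": 0},
    {"jaw": -0.7, "dx": 0, "dy": 0, "dz": 0.002, "twist": 0},
    {"jaw": -0.7, "dx": 0, "dy": 0, "dz": 0.001, "twist": 0},
    {"jaw": -0.7, "dx": 0, "dy": 0, "dz": 0, "twist": 0}
  ]
}}

```text
t: 19.2
eef_pos: [0.4678, -0.1301, 0.0695]
ee_rot: [3.141, 0.002, 3.046]
force: [-0.1, 0.3, -1.8]
width: 0.0397
gripper_force: 20.0
```

Call:
{"name": "move_arm", "arguments": {
  "increments": [
    {"jaw": -0.7, "dx": 0, "dy": 0, "dz": 0.001, "twist": 0},
    {"jaw": -0.7, "dx": 0, "dy": 0, "dz": 0.001, "twist": 0},
    {"jaw": -0.7, "dx": 0, "dy": 0, "dz": 0, "twist": 0}
  ]
}}

```text
t: 19.45
eef_pos: [0.4678, -0.1301, 0.0678]
ee_rot: [3.141, 0.001, 3.047]
force: [-2.8, 1.8, 10.2]
width: 0.04
gripper_force: 20.0
```

Call:
{"name": "move_arm", "arguments": {
  "increments": [
    {"jaw": 0.4, "dx": 0, "dy": 0, "dz": -0.001, "twist": 0},
    {"jaw": 0.4, "dx": 0, "dy": 0, "dz": 0, "twist": 0},
    {"jaw": 0.4, "dx": 0, "dy": 0, "dz": 0, "twist": 0},
    {"jaw": 0.4, "dx": 0, "dy": 0, "dz": 0, "twist": 0},
    {"jaw": 0.4, "dx": 0, "dy": 0, "dz": -0.03, "twist": 0},
    {"jaw": 0.4, "dx": 0, "dy": 0, "dz": -0.04, "twist": 0},
    {"jaw": 0.4, "dx": 0, "dy": 0, "dz": -0.04, "twist": 0},
    {"jaw": 0.4, "dx": 0, "dy": 0, "dz": 0, "twist": -0.095},
    {"jaw": 0.4, "dx": -0.0025, "dy": -0.0356, "dz": 0, "twist": 0},
    {"jaw": 0.4, "dx": -0.0025, "dy": -0.0356, "dz": 0, "twist": 0},
    {"jaw": 0.4, "dx": -0.0025, "dy": -0.0356, "dz": 0, "twist": 0},
    {"jaw": 0.4, "dx": -0.0025, "dy": -0.0356, "dz": 0, "twist": 0}
  ]
}}

```text
t: 20.45
eef_pos: [0.4773, -0.2738, 0.1779]
ee_rot: [-3.142, 0.0, -3.141]
force: [1.7, -0.1, 0.0]
width: 0.0616
gripper_force: 0.0
```

Call:
{"name": "move_arm", "arguments": {
  "increments": [
    {"jaw": 0.4, "dx": -0.0025, "dy": -0.0356, "dz": 0, "twist": 0},
    {"jaw": 0.4, "dx": -0.0025, "dy": -0.0356, "dz": 0, "twist": 0},
    {"jaw": 0.4, "dx": -0.0025, "dy": -0.0356, "dz": 0, "twist": 0},
    {"jaw": 0.4, "dx": -0.0025, "dy": -0.0356, "dz": 0, "twist": 0},
    {"jaw": 0, "dx": 0, "dy": 0, "dz": 0, "twist": -0.094},
    {"jaw": 0, "dx": 0, "dy": 0, "dz": 0, "twist": -0.094},
    {"jaw": 0, "dx": 0, "dy": 0, "dz": 0, "twist": 0},
    {"jaw": 0, "dx": 0, "dy": 0, "dz": 0, "twist": 0}
  ]
}}

```text
t: 21.12
eef_pos: [0.487, -0.415, 0.1772]
ee_rot: [3.141, -0.001, -2.957]
force: [-0.1, -0.7, -0.0]
width: 0.0446
gripper_force: 0.0
```

```bash
python3 - <<'E'
from h import *
s=arm.get_state();print(s["t"],s["eef_pos"],s["ee_rot"],s["width"])
cv2.imwrite("pics/w5.png",arm.grab_frame("wrist"))
for n in("brush","brush_tip"):
    print(n,[(np.round(d["position"],4).tolist(),round(d["score"],2)) for d in arm.pinpoint("wrist",n)])
print(rect("wrist","brush",.005))
cv2.imwrite("pics/top2.png",arm.grab_frame("top"))
for n in("rest","tin","brush","brush_tip"):
    print(n,[(np.round(d["position"],4).tolist(),round(d["score"],2)) for d in arm.pinpoint("top",n)])
for n,z in(("rest",.02),("tin",.018)): print(rect("top",n,z))
E
```

```text
21.1167 [ 0.48695564 -0.41498694  0.17717726] [ 3.14106060e+00 -6.50132708e-04 -2.95698123e+00] 0.04463893195624183
brush [([0.4909, -0.4153, 0.0029], 0.95)]
brush_tip [([0.5917, -0.3944, 0.0058], 0.83)]
(array([ 501.1, -410.5]), array([191. ,  21.1]), 'yaw rect 0.199 pca 0.187', 2603)
rest [([0.6714, 0.0581, -0.0018], 0.71), ([0.4647, -0.1314, 0.0007], 0.67)]
tin [([0.4593, -0.2401, -0.0035], 0.54)]
brush []
brush_tip []
(array([ 469.6, -130.6]), array([40.9, 66.3]), 'yaw rect -0.112 pca -0.165', 277)
(array([ 495.7, -218. ]), array([31. , 40.4]), 'yaw rect -0.014 pca -0.565', 55)
```

View pics/w5.png

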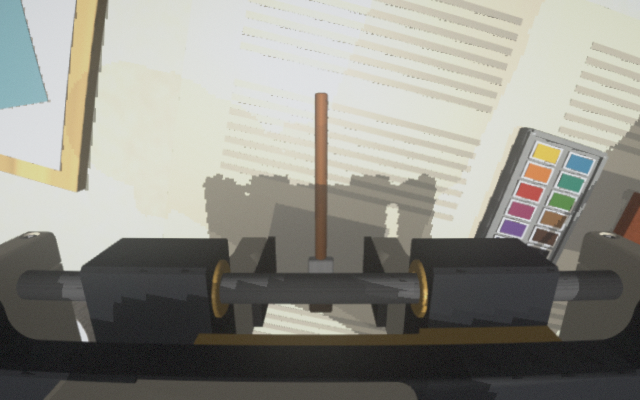

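The brush runs straight down the image from (321,94) to (321,310), centred between the fingers. Going down to grasp it about 4 mm further along.

Call:
{"name": "move_arm", "arguments": {
  "increments": [
    {"jaw": 0, "dx": -0.004, "dy": 0, "dz": 0.03, "twist": 0},
    {"jaw": 0, "dx": 0, "dy": 0, "dz": 0.03, "twist": 0},
    {"jaw": 0, "dx": 0, "dy": 0, "dz": 0.03, "twist": 0},
    {"jaw": 0, "dx": 0, "dy": 0, "dz": 0.012, "twist": 0},
    {"jaw": 0, "dx": 0, "dy": 0, "dz": 0, "twist": 0},
    {"jaw": 0, "dx": 0, "dy": 0, "dz": 0, "twist": 0}
  ]
}}

```text
t: 22.17
eef_pos: [0.4913, -0.4144, 0.0758]
ee_rot: [3.141, -0.001, -2.953]
force: [0.6, -0.6, 1.0]
width: 0.0438
gripper_force: 0.0
```

Call:
{"name": "move_arm", "arguments": {
  "increments": [
    {"jaw": 0, "dx": 0, "dy": 0, "dz": 0.007, "twist": 0},
    {"jaw": 0, "dx": 0, "dy": 0, "dz": 0, "twist": 0},
    {"jaw": -1, "dx": 0, "dy": 0, "dz": 0, "twist": 0},
    {"jaw": -1, "dx": 0, "dy": 0, "dz": 0, "twist": 0},
    {"jaw": -1, "dx": 0, "dy": 0, "dz": 0, "twist": 0},
    {"jaw": -1, "dx": 0, "dy": 0, "dz": 0, "twist": 0},
    {"jaw": -1, "dx": 0, "dy": 0, "dz": 0, "twist": 0},
    {"jaw": -1, "dx": 0, "dy": 0, "dz": 0, "twist": 0},
    {"jaw": -1, "dx": 0, "dy": 0, "dz": 0, "twist": 0},
    {"jaw": -1, "dx": 0, "dy": 0, "dz": 0, "twist": 0}
  ]
}}

```text
t: 23.0
eef_pos: [0.4912, -0.4142, 0.0688]
ee_rot: [-3.141, 0.0, -2.954]
force: [0.2, -0.5, 2.0]
width: 0.0092
gripper_force: 20.0
```

Call:
{"name": "move_arm", "arguments": {
  "increments": [
    {"jaw": -1, "dx": 0, "dy": 0, "dz": -0.03, "twist": 0},
    {"jaw": -1, "dx": 0, "dy": 0, "dz": -0.04, "twist": 0},
    {"jaw": -1, "dx": 0, "dy": 0, "dz": -0.03, "twist": 0.094},
    {"jaw": -1, "dx": 0, "dy": 0, "dz": 0, "twist": 0.094},
    {"jaw": -1, "dx": 0.003, "dy": 0.0355, "dz": 0, "twist": 0},
    {"jaw": -1, "dx": 0.003, "dy": 0.0355, "dz": 0, "twist": 0},
    {"jaw": -1, "dx": 0.003, "dy": 0.0355, "dz": 0, "twist": 0},
    {"jaw": -1, "dx": 0.003, "dy": 0.0355, "dz": 0, "twist": 0},
    {"jaw": -1, "dx": 0.003, "dy": 0.0355, "dz": 0, "twist": 0},
    {"jaw": -1, "dx": 0.003, "dy": 0.0355, "dz": 0, "twist": 0},
    {"jaw": -1, "dx": 0.003, "dy": 0.0355, "dz": 0, "twist": 0}
  ]
}}

```text
t: 23.92
eef_pos: [0.4697, -0.1642, 0.1687]
ee_rot: [3.142, 0.0, 3.141]
force: [0.7, 1.2, 0.5]
width: 0.0092
gripper_force: 20.0
```

Call:
{"name": "move_arm", "arguments": {
  "increments": [
    {"jaw": -1, "dx": 0.002, "dy": 0.0355, "dz": 0, "twist": 0},
    {"jaw": -1, "dx": 0, "dy": 0, "dz": 0, "twist": 0.095},
    {"jaw": -1, "dx": 0, "dy": 0, "dz": 0, "twist": 0},
    {"jaw": -1, "dx": 0, "dy": 0, "dz": 0, "twist": 0}
  ]
}}

```text
t: 24.25
eef_pos: [0.4684, -0.1299, 0.1688]
ee_rot: [3.142, 0.0, 3.05]
force: [-0.2, -0.2, -0.8]
width: 0.009
gripper_force: 20.0
```

```bash
python3 - <<'E'
from h import *
s=arm.get_state();print(s["t"],s["eef_pos"],s["ee_rot"],s["width"])
cv2.imwrite("pics/w6.png",arm.grab_frame("wrist"))
for n in("brush","brush_tip","rest"):
    print(n,[(np.round(d["position"],4).tolist(),round(d["score"],2)) for d in arm.pinpoint("wrist",n)])
E
```

```text
24.25 [ 0.46838166 -0.12993248  0.16882841] [3.14157132e+00 3.65435465e-04 3.04987453e+00] 0.009039404109927408
brush [([0.4683, -0.1316, 0.1007], 0.63)]
brush_tip []
rest [([0.4723, -0.1283, 0.005], 0.6)]
```

View pics/w6.png

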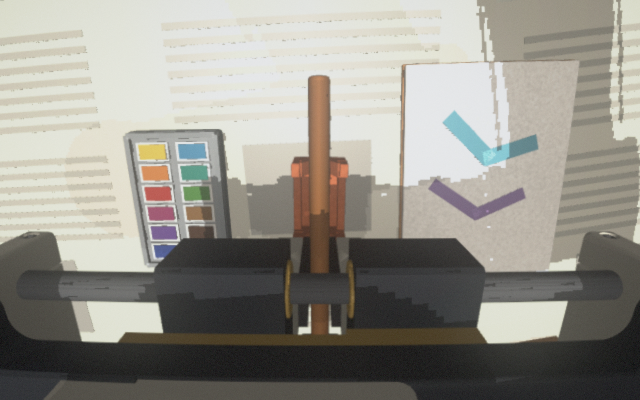

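The brush is over the rest (rest at u≈293–347, brush at u≈319) and parallel to it. Lowering.

Call:
{"name": "move_arm", "arguments": {
  "increments": [
    {"jaw": -1, "dx": 0, "dy": 0, "dz": 0.025, "twist": 0},
    {"jaw": -1, "dx": 0, "dy": 0, "dz": 0.025, "twist": 0},
    {"jaw": -1, "dx": 0, "dy": 0, "dz": 0.02, "twist": 0},
    {"jaw": -1, "dx": 0, "dy": 0, "dz": 0.006, "twist": 0},
    {"jaw": -1, "dx": 0, "dy": 0, "dz": 0, "twist": 0},
    {"jaw": -1, "dx": 0, "dy": 0, "dz": 0, "twist": 0}
  ]
}}

```text
t: 24.95
eef_pos: [0.4685, -0.1308, 0.0929]
ee_rot: [-3.141, -0.001, 3.046]
force: [-0.5, -0.1, -0.3]
width: 0.0092
gripper_force: 20.0
```

Call:
{"name": "move_arm", "arguments": {
  "increments": [
    {"jaw": -1, "dx": 0, "dy": 0, "dz": 0.003, "twist": 0},
    {"jaw": -1, "dx": 0, "dy": 0, "dz": 0.002, "twist": 0},
    {"jaw": -1, "dx": 0, "dy": 0, "dz": 0.0005, "twist": 0},
    {"jaw": -1, "dx": 0, "dy": 0, "dz": 0, "twist": 0}
  ]
}}

```text
t: 25.28
eef_pos: [0.4684, -0.1302, 0.0876]
ee_rot: [3.141, 0.001, 3.046]
force: [-0.2, -0.5, -0.3]
width: 0.0093
gripper_force: 20.0
```

Call:
{"name": "move_arm", "arguments": {
  "increments": [
    {"jaw": -1, "dx": 0, "dy": 0, "dz": 0.001, "twist": 0},
    {"jaw": -1, "dx": 0, "dy": 0, "dz": 0, "twist": 0},
    {"jaw": -0.3, "dx": 0, "dy": 0, "dz": 0, "twist": 0},
    {"jaw": -0.3, "dx": 0, "dy": 0, "dz": 0, "twist": 0},
    {"jaw": -0.3, "dx": 0, "dy": 0, "dz": 0, "twist": 0},
    {"jaw": -0.3, "dx": 0, "dy": 0, "dz": 0, "twist": 0},
    {"jaw": -0.3, "dx": 0, "dy": 0, "dz": -0.02, "twist": 0},
    {"jaw": -0.3, "dx": 0, "dy": 0, "dz": -0.04, "twist": 0},
    {"jaw": -0.3, "dx": 0, "dy": 0, "dz": -0.04, "twist": 0},
    {"jaw": -0.3, "dx": -0.03, "dy": 0, "dz": -0.02, "twist": 0},
    {"jaw": -0.3, "dx": -0.03, "dy": 0, "dz": 0, "twist": 0},
    {"jaw": -0.3, "dx": -0.03, "dy": 0, "dz": 0, "twist": 0}
  ]
}}

```text
t: 26.28
eef_pos: [0.5597, -0.1388, 0.2089]
ee_rot: [3.141, 0.005, 3.047]
force: [0.6, -0.1, -1.5]
width: 0.0307
gripper_force: 0.0
```

Call:
{"name": "move_arm", "arguments": {
  "increments": [
    {"jaw": -0.3, "dx": -0.02, "dy": 0, "dz": 0, "twist": 0},
    {"jaw": -0.3, "dx": 0, "dy": 0, "dz": 0, "twist": 0},
    {"jaw": -0.3, "dx": 0, "dy": 0, "dz": 0, "twist": 0}
  ]
}}

```text
t: 26.53
eef_pos: [0.578, -0.1407, 0.2052]
ee_rot: [-3.141, -0.002, 3.046]
force: [-0.8, 0.3, -0.2]
width: 0.0306
gripper_force: 0.0
```

```bash
python3 - <<'E'
from h import *
s=arm.get_state();print(s["t"],s["eef_pos"])
cv2.imwrite("pics/w7.png",arm.grab_frame("wrist"))
for n in("brush","brush_tip","rest","tin","pad"):
    print(n,[(np.round(d["position"],4).tolist(),round(d["score"],2)) for d in arm.pinpoint("wrist",n)])
im=arm.grab_frame("side");cv2.imwrite("pics/s7.png",cv2.resize(im[100:330,250:450],None,fx=2.6,fy=2.6))
for n in("cup","jar","coaster","brush","brush_tip","rest","crayons","pencilbox"):
    print(n,[(np.round(d["position"],4).tolist(),round(d["score"],2)) for d in arm.pinpoint("side",n)])
E
```

```text
26.5333 [ 0.57798104 -0.1407198   0.20519314]
brush [([0.4687, -0.1318, 0.0174], 0.86)]
brush_tip [([0.5765, -0.1431, 0.0242], 0.62)]
rest [([0.4688, -0.1284, 0.0059], 0.68)]
tin [([0.4578, -0.2399, -0.0003], 0.65)]
pad [([0.4635, 0.0019, 0.0041], 0.86), ([0.4692, -0.1272, 0.0039], 0.47)]
cup [([0.7904, -0.079, -0.0009], 0.82), ([0.4764, 0.2515, 0.0016], 0.71), ([0.4728, 0.2512, -0.0016], 0.7), ([0.5752, -0.1401, 0.0255], 0.5)]
jar [([0.5624, 0.2511, -0.0035], 0.95)]
coaster [([0.4772, 0.2546, 0.0007], 0.76)]
brush []
brush_tip [([0.5735, -0.1368, 0.022], 0.48)]
rest [([0.4668, -0.1331, 0.0024], 0.74)]
crayons [([0.6686, 0.0592, -0.0016], 0.84)]
pencilbox [([0.5184, 0.4148, 0.0015], 0.86)]
```

View pics/w7.png

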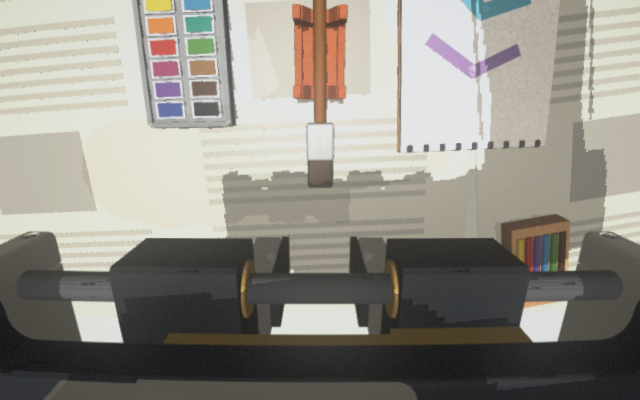

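View pics/s7.png

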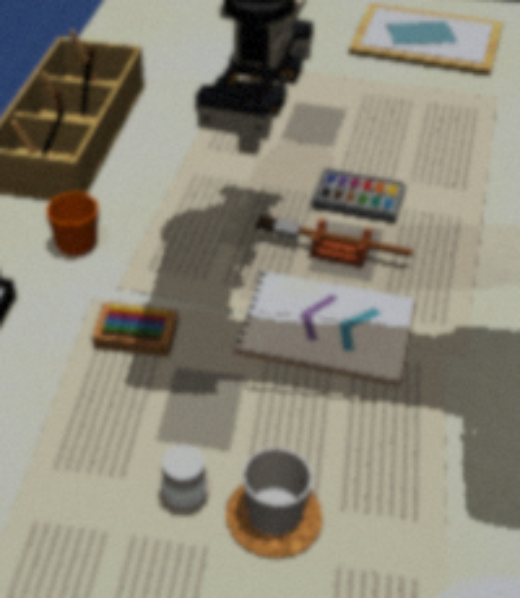

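The wrist view shows the brush in both notches at (320,50), bristles away at (320,170), and the rest midway between tin and pad, parallel to the tin. The side view shows the cup centred on the coaster at (275,490), with the jar standing upright behind it at (184,480).

```bash
python3 -c "
from station import arm
print(arm.job_done())"
```

```text
the job is handed in; nothing more can be done
None
```

I handed the job in at about 27 s, and the last camera check showed everything placed as asked with the crayon and pencil boxes unmoved; the hand-in gave no verdict.

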